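# Make up the ring and pendant job trays at a jeweller's bench

## Task

Make up the two job trays from the stock on the mat: the brass bar, the jar with the green stone and the wooden ring clamp go into the red tray for the ring job, and the copper bar and the jar with the red stone go into the blue tray for the pendant job. Set each piece down gently on the tray's floor, the same way up as it lay, without dropping it, with nothing stacked or leaning on the rim, and do not tip the jars over on the way. Leave the silver bar and the jar with the blue stone where they are on the mat.

Things in the scene. Friction and masses are not known exactly. Their poses are not given: they have to be found in the camera images.
- red_tray: red plastic job tray, open on top, outside 170 (its x axis) x 190 (y) x 16 mm high, walls 4 mm, floor 4 mm thick, so inside 162 x 182 mm; origin at the centre of its underside (on the bench top), z up. A blank white card is fixed on its near (-x) wall. It is empty at the start, stands firmly and does not slide. Starts at the left or the right of the mat, turned up to 0.25 rad
- blue_tray: blue plastic job tray, open on top, outside 170 (its x axis) x 190 (y) x 16 mm high, walls 4 mm, floor 4 mm thick, so inside 162 x 182 mm; origin at the centre of its underside (on the bench top), z up. A blank white card is fixed on its near (-x) wall. It is empty at the start, stands firmly and does not slide. Starts at the left or the right of the mat, turned up to 0.25 rad
- brass_bar: cast brass (yellow metal) bar, 60 long (its x axis) x 16 wide (y) x 11 mm high; origin at the centre of its underside, z up; about 0.1 kg. Starts flat on the dark mat at any yaw
- copper_bar: cast copper (reddish-brown metal) bar, 60 long (its x axis) x 16 wide (y) x 11 mm high; origin at the centre of its underside, z up; about 0.1 kg. Starts flat on the dark mat at any yaw
- silver_bar: cast silver (grey-white metal) bar, 60 long (its x axis) x 16 wide (y) x 11 mm high; origin at the centre of its underside, z up; about 0.1 kg. Starts flat on the dark mat at any yaw. Not wanted: stays where it is
- green_jar: round gem jar, diameter 38 mm, 20 mm high, black base and clear lid, with a green stone showing through the lid; origin at the centre of its underside, z up; about 35 g. Starts upright on the dark mat
- red_jar: round gem jar, diameter 38 mm, 20 mm high, black base and clear lid, with a red stone showing through the lid; origin at the centre of its underside, z up; about 35 g. Starts upright on the dark mat
- blue_jar: round gem jar, diameter 38 mm, 20 mm high, black base and clear lid, with a blue stone showing through the lid; origin at the centre of its underside, z up; about 35 g. Starts upright on the dark mat. Not wanted: stays where it is
- ring_clamp: wooden ring clamp: two pale wood jaws lying side by side, dark leather pads at one end (+x), a wedge driven in at the other and a brass band round the middle; rigid in one piece. 134 long (its x axis, -69 to +65) x 26 wide (y) x 21 mm high; origin at the centre of its underside, z up; about 60 g. Starts flat at the far edge of the mat, roughly along the world's y, its centre 95 mm or more beyond those of the nearest stock
There are look-alikes about, which are no part of the job. Several things look just like the brass_bar: the one meant starts farthest to the robot's right.

How it is judged:
By the outcome, as a careful person would: the job done as asked, in the order asked, and still so for the second after the job is handed in, with the robot touching nothing.
It also fails if it takes over 128 s, if anything falls off the work surface, if the arm or the gripper's body presses on something with over 40 N, if the wrist force passes 120 N, or if a joint passes its speed limit or range.

## Robot

A 7-joint arm with a two-finger parallel gripper is mounted at the origin on the work surface. World frame = base frame: x ahead of the robot, y to its left, z up, the work surface at z = 0. Lengths are in m, angles in rad, forces in N, time in s.
With the tool pointing down it reaches from about 0.425 to 0.925 m from the base axis. Payload 6.8 kg.
Tool frame: the origin (TCP) lies at the very end of the fingers, on their centre line; the grasp point (between the pads) lies 19 mm behind it; z points along the fingers, y is the line along which they close (so a half turn about z gives the same grasp; the last joint's range is limited). The gripper opens to 85 mm and grips with 20 to 120 N. Pads are 22 mm wide; open, the fingers measure 114 mm over their backs; the gripper's body (76 mm by 85 mm) begins 54 mm behind the grasp point. The pads swing forward as they close: fully open they stand 13 mm farther back than shut.
Start: joints at [-1.312, 0.477, 0.022, 1.555, -0.011, 1.109, -0.083], TCP at [0.242, 0.63, 0.231] pointing down, gripper open.
Joint ranges: [-2.96, 2.96], [-0.34, 2.1], [-1.41, 1.46], [0.24, 2.44], [-1.37, 4.51], [0.17, 1.92], [-2.96, 2.96]. Speed limits (rad/s): [2.39, 2.39, 3.14, 3.14, 3.14, 3.14, 3.14].

## Interface

Orientations are given as a unit quaternion [w, x, y, z].
In Python, from station import get_obs, read_camera, hand_in gives the robot as it stands.
- The arm moves only by the tool arm_command, never from a script. Its argument "commands" is one flat list of numbers, 7 for each row, row after row: the shift along the tool's x, y, z in m, then the turn, a rotation vector about the tool's x, y, z in degrees, then the opening, from 0 (shut) to 1 (fully open). In form: [tx, ty, tz, rx, ry, rz, fingers, tx, ty, tz, rx, ry, rz, fingers, ...]. A call has 1 to 8 rows; each row is the pose to reach, as a shift and turn from the pose commanded when the call began, along the tool's axes at that moment; what a row does not reach only later rows make up. A row lasts 1/10 s, in which the tool goes at most 50 mm and 8.59 degrees, less where a joint would pass 70% of its speed; a pose out of reach is approached as far as the arm can. A call with a gripper value outside its range is refused whole. The fingers move at their own pace and stop on an object; "force" is the grip in N (left out, the last holds). Time passes only in rows, so rows that repeat a pose let the fingers close. It gives the time, the measured TCP pose, the force, the opening and the grip force at its end, in the units of the state.
- get_obs(): the state, without advancing time (a new reading comes with each control period).
- read_camera(name): name is "scene" or "top" or "wrist"; returns a dict with "img" (420x560x3 uint8, red, green, blue), "camera_matrix" (3x3 intrinsics, pixels), "pose" (4x4, takes a point from camera to world coordinates). Camera axes: x right, y down, z forward; pixel columns grow to the right and rows downward; lengths in m; the calibration is good to about 2 mm. A picture is of the moment at which its call begins. There is no depth.
- hand_in(): hands the job in; it is judged then, once.
The state is a dict: "t": time; "q": joint angles; "joint_vel": joint speeds; "joint_torque": joint torques, N m; "eef_pos": TCP position; "tool_rot": TCP orientation; "contact_force": force on the tool from outside, world axes, zero at the start; "torque": the same for the moment, N m; "gripper_width": opening from 0.0 (shut) to 1.0 (fully open); "grasp_force": force on a finger pad.
Only numpy, scipy, OpenCV 4.12 (cv2) and the standard library are available. Lean on these libraries where they do the work, as an engineer would, in place of code of your own. Each camera call takes 0.05 s, during which the arm holds its last target. There are 200 camera calls.

## Working session

There is one attempt and no reset: what is moved stays moved. The work goes in short steps, Python scripts to look and compute and a tool call to move; the robot and the scene stay as the last step left them, time stands still between calls to the robot, and variables do not carry over. Pictures are saved under pics/ and viewed, at most 14 in all, crops included, and the job is handed in when it is done.

Besides the shell and the picture viewer there is one more tool, called as a command line: name --argument value ..., lists and objects as JSON in quotes. arm_command: Moves the arm, as the interface text tells. Its arguments: {"type":"object","properties":{"commands":{"type":"array","items":{"type":"number"}},"force":{"type":"number"}},"required":["commands"]}

```bash
ls; mkdir -p pics; python3 - <<'E'
from station import get_obs, read_camera
import cv2
o=get_obs();print(o)
for n in("top","scene"):
    r=read_camera(n);print(n,r["camera_matrix"],r["pose"])
    cv2.imwrite(f"pics/{n}0.png",r["img"][:,:,::-1])
E
```

```text
pics
{'t': 0.0, 'q': array([-1.31208527,  0.47780805,  0.02234695,  1.55647905, -0.01148763,
        1.10932587, -0.08308889]), 'joint_vel': array([ 1.43852059e-03, -1.11014998e-03,  1.62794504e-03,  7.47263449e-04,
        5.97110144e-05, -2.06233562e-03, -6.98083024e-05]), 'joint_torque': array([-1.76553658e-04, -5.96442676e+01,  1.60809137e+00, -2.81197232e+01,
        1.24973714e-02,  9.14697011e-03,  5.17239968e-06]), 'eef_pos': array([0.24188496, 0.62951197, 0.2303089 ]), 'tool_rot': array([-9.52537079e-05,  1.82363453e-01,  9.83230734e-01, -9.41180751e-04]), 'contact_force': array([0.48261666, 0.28323091, 0.11428082]), 'torque': array([-0.01968175, -0.04188107, -0.03744106]), 'grasp_force': 0.0, 'gripper_width': 0.9984439234091871}
top [[398.49194071   0.         279.8886275 ]
 [  0.         398.49194071 210.93718437]
 [  0.           0.           1.        ]] [[ 3.11931272e-02 -9.92713779e-01  1.16388754e-01  3.83177686e-01]
 [-9.99504718e-01 -3.14653240e-02 -5.01620120e-04 -1.72577984e-02]
 [ 4.16017507e-03 -1.16315462e-01 -9.93203608e-01  8.68688198e-01]
 [ 0.00000000e+00  0.00000000e+00  0.00000000e+00  1.00000000e+00]]
scene [[441.47166012   0.         272.39449734]
 [  0.         441.47166012 203.99043396]
 [  0.           0.           1.        ]] [[ 0.84287182  0.43828629 -0.31220541  0.84937696]
 [ 0.5379359  -0.67133711  0.50983473 -0.59012128]
 [ 0.0138585  -0.59767183 -0.80162106  0.94905818]
 [ 0.          0.          0.          1.        ]]
```

View pics/top0.png

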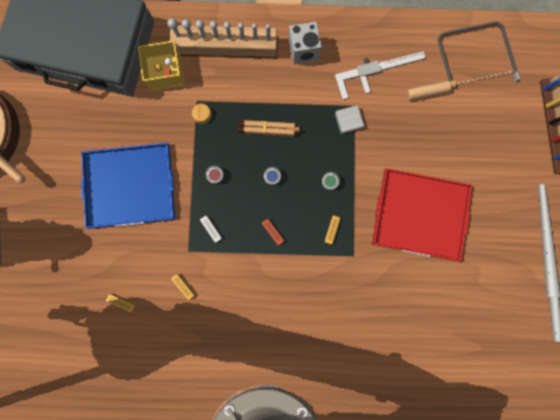

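View pics/scene0.png

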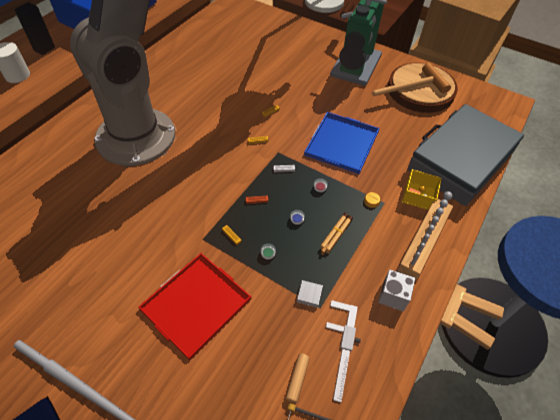

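The top view shows the mat at about (190–355, 103–255). The wanted brass bar is at (333,230), copper at (273,232), silver at (210,229), the jars at (331,181) green, (272,176) blue and (215,175) red, and the clamp at (270,128). The blue tray is on the left at (129,186) and the red tray on the right at (423,215). The brass look-alikes lie off the mat on the left. Next I'll measure these.

```bash
cat > h.py <<'E'
import numpy as np, cv2
from station import get_obs, read_camera
def ray(cam,px):
    d=np.linalg.inv(cam["camera_matrix"])@np.array([px[0],px[1],1.]); return cam["pose"][:3,3],cam["pose"][:3,:3]@d
def plane(cam,px,z):
    o,d=ray(cam,px); return o+d*(z-o[2])/d[2]
def tri(c1,p1,c2,p2):
    (o1,d1),(o2,d2)=ray(c1,p1),ray(c2,p2)
    s=np.linalg.lstsq(np.c_[d1,-d2],o2-o1,rcond=None)[0]; a,b=o1+s[0]*d1,o2+s[1]*d2
    return (a+b)/2,np.linalg.norm(a-b)
def blobs(cam,px,f,r):
    """largest blob of f(h,s,v) in a window of half-size r about px -> contour"""
    hsv=cv2.cvtColor(cam["img"],cv2.COLOR_RGB2HSV).astype(int); m=f(*np.moveaxis(hsv,2,0)).astype(np.uint8)
    w=np.zeros_like(m); x,y=px; w[y-r:y+r+1,x-r:x+r+1]=1
    c,_=cv2.findContours(m*w,0,cv2.CHAIN_APPROX_NONE); return max(c,key=cv2.contourArea)
def cen(c):
    m=cv2.moments(c); return np.array([m["m10"],m["m01"]])/m["m00"]
def rect(cam,c,z):
    P=np.array([plane(cam,p,z)[:2] for p in c[:,0].astype(float)],np.float32)*1000
    return cv2.minAreaRect(P)
E
python3 - <<'E'
from h import *
T,S=read_camera("top"),read_camera("scene")
np.set_printoptions(precision=4,suppress=True)
br=lambda h,s,v:v>75
col=lambda h,s,v:(v>60)&(s>60)
for n,t,s,f,r,z in [("brass",(333,230),(231,235),br,18,.011),("copper",(273,232),(257,200),br,18,.011),("silver",(210,229),(284,168),br,18,.011),
  ("clamp",(268,128),(337,234),br,32,.015),("green",(331,181),(267,252),col,7,.012),("red",(215,175),(320,186),col,7,.012),
  ("blue",(272,176),(297,217),col,7,.012)]:
    a,b=blobs(T,t,f,r),blobs(S,s,f,r)
    print(n,cen(a).round(1),tri(T,cen(a),S,cen(b)),"plane",plane(T,cen(a),z)[:2],plane(S,cen(b),z)[:2]); 
    if r>10: print("   ",rect(T,a,z),rect(S,b,z))
    else:
        a,b=blobs(T,t,lambda h,s,v:v>60,13),blobs(S,s,lambda h,s,v:v>60,13); print("   lid",tri(T,cen(a),S,cen(b)),rect(T,a,.02))
for n,t,f in [("red",(423,215),lambda h,s,v:((h<5)|(h>172))&(s>150)&(v>60)),("blue",(129,186),lambda h,s,v:(h>100)&(h<130)&(s>130)&(v>50))]:
    a=blobs(T,t,f,62); print(n,"tray",rect(T,a,.016))
I=T["img"][95:262,180:365]; cv2.imwrite("pics/crop.png",cv2.resize(I,None,fx=3.5,fy=3.5,interpolation=2)[:,:,::-1])
E
```

```text
brass [331.9 229.3] (array([ 0.448 , -0.1306,  0.0107]), np.float64(0.0014980411332304417)) plane [ 0.4474 -0.131 ] [ 0.4487 -0.1303]
    ((447.5329895019531, -131.01370239257812), (21.181970596313477, 64.51423645019531), 73.58146667480469) ((447.6316223144531, -130.08676147460938), (18.927640914916992, 65.22486114501953), 74.4587631225586)
copper [272.2 231.5] (array([ 0.4388, -0.0023,  0.0113]), np.float64(0.0006181918806589016)) plane [ 0.4386 -0.0025] [ 0.4389 -0.0019]
    ((438.7480163574219, -2.514720916748047), (63.41948318481445, 19.940702438354492), 38.167198181152344) ((438.98931884765625, -1.9155807495117188), (61.6912727355957, 22.593841552734375), 37.99311447143555)
silver [210.  228.5] (array([0.4411, 0.1252, 0.0682]), np.float64(0.010881811139335815)) plane [0.4408 0.1316] [0.4186 0.1761]
    ((440.7762756347656, 131.8934326171875), (64.58784484863281, 20.672883987426758), 36.15932083129883) ((423.65673828125, 164.6217803955078), (105.40755462646484, 62.177616119384766), 33.30498504638672)
clamp [269.8 127.3] (array([0.6907, 0.0231, 0.0008]), np.float64(0.0405131129115
[... 691 characters left out ...]
lid (array([0.5665, 0.1349, 0.007 ]), np.float64(0.012023845193864853)) ((559.0989379882812, 128.80789184570312), (41.584495544433594, 40.530704498291016), 28.96721649169922)
blue [271.9 175.7] (array([0.5608, 0.0025, 0.0122]), np.float64(0.0009989067170230728)) plane [0.5605 0.0022] [0.5611 0.003 ]
   lid (array([0.5609, 0.0032, 0.0176]), np.float64(0.0007196550290712567)) ((560.4783935546875, 2.9316234588623047), (39.69390869140625, 41.18230438232422), 1.8429977893829346)
red tray ((486.1407470703125, -324.9437255859375), (198.74623107910156, 169.38052368164062), 80.69136810302734)
blue tray ((529.1423950195312, 314.841552734375), (167.816162109375, 195.54441833496094), 7.9807844161987305)
```

View pics/crop.png

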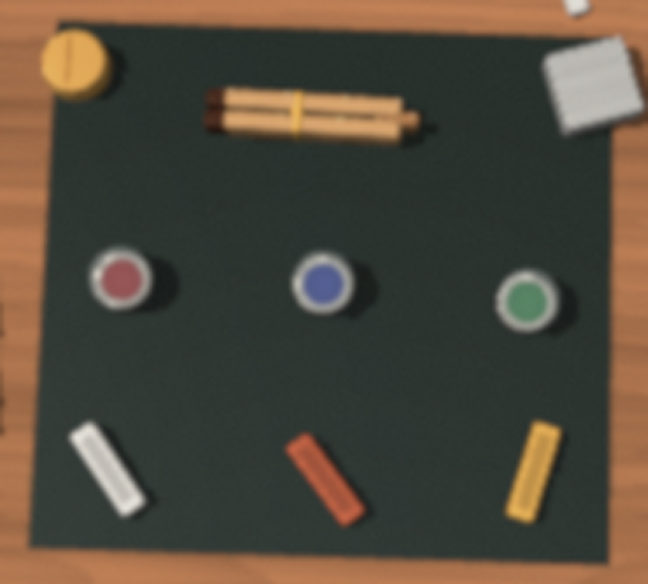

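The crop shows the clamp's dark pads at the left end (crop x 206) and its wedge at the right (crop x 422), so its +x points to world +y. The jars and bars are distinct. Heights and sizes agree with the spec. Next I'll plan the moves.

```bash
cat >> h.py <<'E'
from scipy.spatial.transform import Rotation as Ro
def plan(*calls):
    """calls: lists of (x,y,z,angle of tool y in deg, mod 180); prints shifts mm / turns deg from the pose at each call's start"""
    o=get_obs(); p=o["eef_pos"]; R=Ro.from_quat(np.roll(o["tool_rot"],-1))
    print("t",round(o["t"],2),"pos",p.round(4),"grip",round(o["gripper_width"],3),round(o["grasp_force"],1),"F",o["contact_force"].round(1))
    for c in calls:
        p0,R0=p,R
        for x,y,z,a in c:
            p=np.array([x,y,z]); best=None
            for k in (0,180):
                t=np.radians(a+k); yv=np.array([np.cos(t),np.sin(t),0]); zv=np.array([0,0,-1.])
                R_=Ro.from_matrix(np.c_[np.cross(yv,zv),yv,zv]); rv=(R0.inv()*R_).as_rotvec(degrees=True)
                if best is None or np.linalg.norm(rv)<np.linalg.norm(best[0]): best=(rv,R_)
            R=best[1]; print("  mm",(R0.inv().apply(p-p0)*1000).round(1),"deg",best[0].round(1))
        print("  --")
E
python3 - <<'E'
from h import *
T=read_camera("top")
for z in (.010,.018): print([plane(T,p,z)[:2].round(4) for p in ((238.9,126.4),(300.6,129.3),(264.9,127.2))])
plan([(.47,.2,.16,69)],[(.448,-.1305,.1,74)],[(.448,-.1305,.004,74)])
E
```

```text
[array([0.6701, 0.0793]), array([ 0.6679, -0.058 ]), array([0.6702, 0.0215])]
[array([0.6674, 0.0784]), array([ 0.6653, -0.0576]), array([0.6675, 0.0211])]
t 0.25 pos [0.242  0.6299 0.2309] grip 1.001 0.0 F [ 0.8 -1.6 -0. ]
  mm [-367.  -319.4   71.1] deg [-0.  0. -0.]
  --
  mm [ -97.9 -316.4   60. ] deg [ 0.  0. -5.]
  --
  mm [ 0.  0. 96.] deg [0. 0. 0.]
  --
```

arm_command --commands '[-0.293, -0.255, 0.057, 0, 0, 0, 0.55, -0.293, -0.255, 0.057, 0, 0, 0, 0.55, -0.293, -0.255, 0.057, 0, 0, 0, 0.55, -0.293, -0.255, 0.057, 0, 0, 0, 0.55, -0.293, -0.255, 0.057, 0, 0, 0, 0.55, -0.293, -0.255, 0.057, 0, 0, 0, 0.55, -0.293, -0.255, 0.057, 0, 0, 0, 0.55, -0.293, -0.255, 0.057, 0, 0, 0, 0.55]' --force 40

```text
t: 1.05
eef_pos: [0.4251, 0.2842, 0.1742]
tool_rot: [0.0, 0.183, 0.983, -0.0]
contact_force: [0.7, 0.9, -0.2]
gripper_width: 0.55
grasp_force: 0.0
```

```bash
python3 - <<'E'
from h import *
plan([(.448,-.1305,.12,74)])
E
```

```text
t 1.05 pos [0.4251 0.2842 0.1742] grip 0.55 0.0 F [ 0.7  0.9 -0.2]
  mm [-170.7 -378.7   54.3] deg [-0.   0.  -5.1]
  --
```

arm_command --commands '[-0.171, -0.379, 0.054, 0, 0, -5.1, 0.55, -0.171, -0.379, 0.054, 0, 0, -5.1, 0.55, -0.171, -0.379, 0.054, 0, 0, -5.1, 0.55, -0.171, -0.379, 0.054, 0, 0, -5.1, 0.55, -0.171, -0.379, 0.054, 0, 0, -5.1, 0.55, -0.171, -0.379, 0.054, 0, 0, -5.1, 0.55, -0.171, -0.379, 0.054, 0, 0, -5.1, 0.55, -0.171, -0.379, 0.054, 0, 0, -5.1, 0.55]'

```text
t: 1.85
eef_pos: [0.4467, -0.1109, 0.1229]
tool_rot: [0.0, 0.138, 0.99, 0.0]
contact_force: [1.0, 0.3, 0.1]
gripper_width: 0.549
grasp_force: 0.0
```

```bash
python3 - <<'E'
from h import *
plan([(.448,-.1305,.1,74),(.448,-.1305,.004,74)])
W=read_camera("wrist");cv2.imwrite("pics/w1.png",W["img"][:,:,::-1])
a=blobs(W,(280,210),lambda h,s,v:(v>90)&(s>110)&(h>15)&(h<35),205)
print(cen(a),rect(W,a,.011))
E
```

```text
t 1.85 pos [ 0.4467 -0.1109  0.1229] grip 0.549 0.0 F [1.  0.3 0.1]
  mm [ -6.6 -18.5  22.9] deg [0.  0.1 0.1]
  mm [ -6.5 -18.6 118.9] deg [0.  0.1 0.1]
  --
[261.31907357 209.57820163] ((447.21533203125, -129.76904296875), (17.04936408996582, 61.28285217285156), 73.44942474365234)
```

View pics/w1.png

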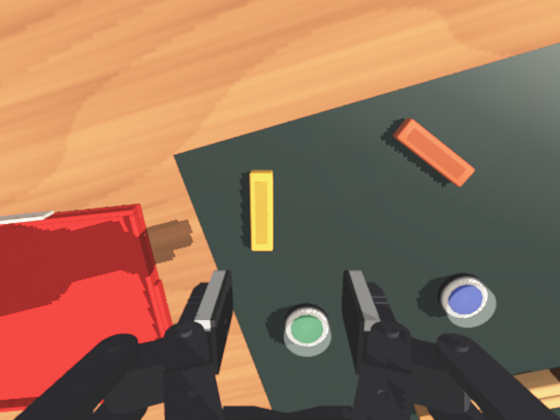

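The wrist view shows the brass bar at (261,210) with its long side up the image, square to the fingers. It measures at (447.2, −129.8) mm and 61 × 17 mm, which agrees with the top view.

arm_command --commands '[-0.0065, -0.0183, 0.023, 0, 0, 0, 0.55, -0.0065, -0.0183, 0.07, 0, 0, 0, 0.55, -0.0065, -0.0183, 0.105, 0, 0, 0, 0.55, -0.0065, -0.0183, 0.119, 0, 0, 0, 0.55, -0.0065, -0.0183, 0.119, 0, 0, 0, 0.1, -0.0065, -0.0183, 0.119, 0, 0, 0, 0.1, -0.0065, -0.0183, 0.119, 0, 0, 0, 0.1, -0.0065, -0.0183, 0.119, 0, 0, 0, 0.1]' --force 40

```text
t: 2.7
eef_pos: [0.4489, -0.1284, 0.0048]
tool_rot: [0.001, 0.138, 0.99, 0.0]
contact_force: [0.7, 0.4, -0.7]
gripper_width: 0.169
grasp_force: 41.1
```

```bash
cat >> h.py <<'E'
TR={"red":(np.array([.487,-.329]),-9.3),"blue":(np.array([.530,.318]),8.)}
def tr(n,u,v):
    c,a=TR[n]; a=np.radians(a); return tuple(c+np.array([[np.cos(a),-np.sin(a)],[np.sin(a),np.cos(a)]])@[u,v])
E
python3 - <<'E'
from h import *
x,y=tr("red",-.035,.045);print(x,y)
plan([(.4475,-.1305,.1,74),(x,y,.09,-9.3),(x,y,.010,-9.3)])
E
```

```text
0.45973222187541296 -0.27893535902307603
t 2.7 pos [ 0.4489 -0.1284  0.0048] grip 0.169 41.1 F [ 0.7  0.4 -0.7]
  mm [  0.5  -2.4 -95.2] deg [0.  0.1 0.1]
  mm [ -51.9 -141.8  -85.1] deg [ 0.1  0.1 83.4]
  mm [ -51.7 -141.8   -5.1] deg [ 0.1  0.1 83.4]
  --
```

```bash
python3 - <<'E'
from h import *
x,y=tr("red",-.035,.045)
plan([(.4489,-.1284,.09,74),(x,y,.09,80.7),(x,y,.012,80.7)])
E
```

```text
t 2.7 pos [ 0.4489 -0.1284  0.0048] grip 0.169 41.1 F [ 0.7  0.4 -0.7]
  mm [ -0.2   0.  -85.2] deg [0.  0.1 0.1]
  mm [ -51.9 -141.8  -85.1] deg [ 0.   0.1 -6.6]
  mm [ -51.7 -141.8   -7.1] deg [ 0.   0.1 -6.6]
  --
```

arm_command --commands '[0, 0, -0.045, 0, 0, 0, 0.1, 0, 0, -0.085, 0, 0, 0, 0.1, -0.052, -0.142, -0.085, 0, 0, -6.6, 0.1, -0.052, -0.142, -0.085, 0, 0, -6.6, 0.1, -0.052, -0.142, -0.085, 0, 0, -6.6, 0.1, -0.052, -0.142, -0.085, 0, 0, -6.6, 0.1, -0.052, -0.142, -0.05, 0, 0, -6.6, 0.1, -0.052, -0.142, -0.02, 0, 0, -6.6, 0.1]'

```text
t: 3.5
eef_pos: [0.4599, -0.2796, 0.0241]
tool_rot: [0.002, 0.082, 0.997, -0.0]
contact_force: [-0.1, 0.1, -1.0]
gripper_width: 0.17
grasp_force: 41.1
```

```bash
python3 - <<'E'
from h import *
x,y=tr("red",-.035,.045)
plan([(x,y,.012,80.7)])
W=read_camera("top");cv2.imwrite("pics/t2.png",cv2.resize(W["img"][130:300,300:500],None,fx=3,fy=3)[:,:,::-1])
E
```

```text
t 3.5 pos [ 0.4599 -0.2796  0.0241] grip 0.17 41.1 F [-0.1  0.1 -1. ]
  mm [ 0.3  0.6 12.1] deg [-0.   0.2 -0.1]
  --
```

View pics/t2.png

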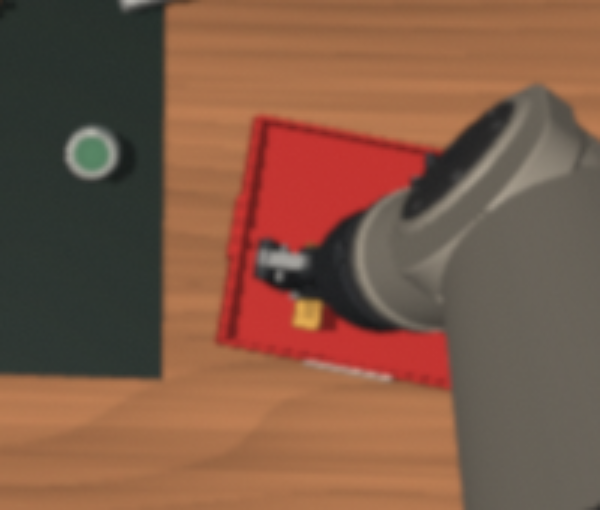

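The bar is held over the red tray with its near end at crop (308,314), well inside the walls. I'll lower it.

arm_command --commands '[0, 0, 0.009, 0, 0, 0, 0.1, 0, 0, 0.014, 0, 0, 0, 0.1, 0, 0, 0.0145, 0, 0, 0, 0.1, 0, 0, 0.015, 0, 0, 0, 0.1, 0, 0, 0.0155, 0, 0, 0, 0.1, 0, 0, 0.0155, 0, 0, 0, 0.1]'

```text
t: 4.15
eef_pos: [0.4594, -0.2793, 0.0088]
tool_rot: [0.0, 0.081, 0.997, -0.0]
contact_force: [0.2, 0.3, -0.5]
gripper_width: 0.168
grasp_force: 41.1
```

arm_command --commands '[0, 0, 0.0005, 0, 0, 0, 0.1, 0, 0, 0.001, 0, 0, 0, 0.1, 0, 0, 0.001, 0, 0, 0, 0.1]'

```text
t: 4.45
eef_pos: [0.4594, -0.2794, 0.0084]
tool_rot: [0.0, 0.081, 0.997, 0.0]
contact_force: [-2.4, 1.4, 11.3]
gripper_width: 0.17
grasp_force: 42.5
```

arm_command --commands '[0, 0, -0.0005, 0, 0, 0, 0.3, 0, 0, -0.0005, 0, 0, 0, 0.5, 0, 0, -0.0005, 0, 0, 0, 0.5, 0, 0, -0.04, 0, 0, 0, 0.5, 0, 0, -0.08, 0, 0, 0, 0.6]'

```text
t: 4.95
eef_pos: [0.4579, -0.2788, 0.087]
tool_rot: [-0.002, 0.081, 0.997, 0.0]
contact_force: [1.3, -0.4, -0.2]
gripper_width: 0.601
grasp_force: 0.0
```

```bash
python3 - <<'E'
from h import *
plan([(.553,-.155,.11,80.7)],[(.5535,-.1245,.11,80.7),(.5535,-.1245,.006,80.7)])
E
```

```text
t 4.95 pos [ 0.4579 -0.2788  0.087 ] grip 0.601 0.0 F [ 1.3 -0.4 -0.2]
  mm [-73.7 137.5 -23.2] deg [ 0.  -0.2 -0. ]
  --
  mm [ 4.4 30.2  0. ] deg [0. 0. 0.]
  mm [  4.4  30.2 104. ] deg [0. 0. 0.]
  --
```

arm_command --commands '[-0.069, 0.168, -0.023, 0, 0, 0, 0.85, -0.069, 0.168, -0.023, 0, 0, 0, 0.85, -0.069, 0.168, -0.023, 0, 0, 0, 0.85, -0.069, 0.168, -0.023, 0, 0, 0, 0.85, -0.069, 0.168, -0.023, 0, 0, 0, 0.85, -0.069, 0.168, -0.023, 0, 0, 0, 0.85]'

```text
t: 5.55
eef_pos: [0.5544, -0.1239, 0.11]
tool_rot: [-0.0, 0.08, 0.997, -0.0]
contact_force: [-0.0, -0.1, -0.4]
gripper_width: 0.845
grasp_force: 0.0
```

```bash
python3 - <<'E'
from h import *
plan([(.5535,-.1245,.110,80.7),(.5535,-.1245,.006,80.7)])
W=read_camera("wrist");cv2.imwrite("pics/w2.png",W["img"][:,:,::-1])
a=blobs(W,(280,210),lambda h,s,v:(v>60)&(s>80)&(h>45)&(h<90),205)
print(cen(a),plane(W,cen(a),.013))
E
```

```text
t 5.55 pos [ 0.5544 -0.1239  0.11  ] grip 0.845 0.0 F [-0.  -0.1 -0.4]
  mm [ 0.8 -0.8  0. ] deg [-0.  -0.   0.1]
  mm [  0.7  -0.8 104. ] deg [-0.  -0.   0.1]
  --
[285.22722662 208.1552039 ] [ 0.55222018 -0.12417549  0.013     ]
```

View pics/w2.png

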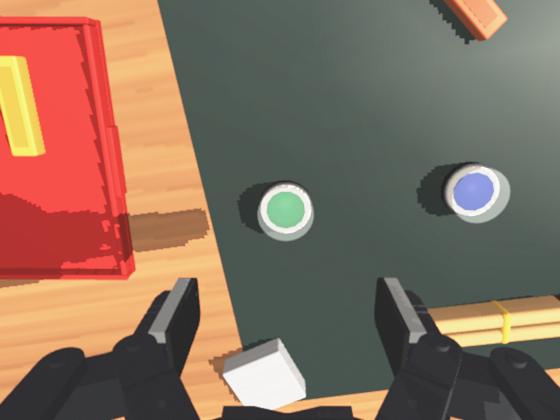

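The wrist view shows the green jar at (285,208), centred between the fingers, and the brass bar lying flat in the red tray. I'll descend and grip.

arm_command --commands '[0.001, -0.0005, 0.045, 0, 0, 0, 0.85, 0.001, -0.0005, 0.085, 0, 0, 0, 0.85, 0.001, -0.0005, 0.107, 0, 0, 0, 0.85, 0.001, -0.0005, 0.107, 0, 0, 0, 0.5, 0.001, -0.0005, 0.107, 0, 0, 0, 0.3, 0.001, -0.0005, 0.107, 0, 0, 0, 0.3, 0.001, -0.0005, 0.107, 0, 0, 0, 0.3, 0.001, -0.0005, 0.107, 0, 0, 0, 0.3]' --force 25

```text
t: 6.4
eef_pos: [0.5541, -0.1251, 0.0044]
tool_rot: [0.001, 0.081, 0.997, 0.0]
contact_force: [0.7, -0.5, 4.0]
gripper_width: 0.431
grasp_force: 25.4
```

```bash
python3 - <<'E'
from h import *
x,y=tr("red",-.03,-.03)
plan([(.5535,-.1245,.08,80.7),(x,y,.08,80.7),(x,y,.009,80.7)])
E
```

```text
t 6.4 pos [ 0.5541 -0.1251  0.0044] grip 0.431 25.4 F [ 0.7 -0.5  4. ]
  mm [  0.5   0.5 -75.6] deg [ 0.   0.1 -0. ]
  mm [  63.  -242.1  -75.7] deg [ 0.   0.1 -0. ]
  mm [  63.1 -242.1   -4.7] deg [ 0.   0.1 -0. ]
  --
```

arm_command --commands '[0, 0, -0.04, 0, 0, 0, 0.3, 0, 0, -0.075, 0, 0, 0, 0.3, 0.025, -0.095, -0.075, 0, 0, 0, 0.3, 0.037, -0.14, -0.075, 0, 0, 0, 0.3, 0.049, -0.187, -0.075, 0, 0, 0, 0.3, 0.063, -0.242, -0.075, 0, 0, 0, 0.3, 0.063, -0.242, -0.075, 0, 0, 0, 0.3, 0.063, -0.242, -0.075, 0, 0, 0, 0.3]'

```text
t: 7.2
eef_pos: [0.4469, -0.3621, 0.0796]
tool_rot: [0.0, 0.087, 0.996, -0.003]
contact_force: [0.0, -0.4, -0.4]
gripper_width: 0.432
grasp_force: 25.4
```

```bash
python3 - <<'E'
from h import *
x,y=tr("red",-.03,-.03)
plan([(x,y,.0085,80.7)])
E
```

```text
t 7.2 pos [ 0.4469 -0.3621  0.0796] grip 0.432 25.4 F [ 0.  -0.4 -0.4]
  mm [-4.   9.6 71. ] deg [-0.3  0.  -0.7]
  --
```

arm_command --commands '[0, 0, 0, 0, 0, 0, 0.3, 0, 0, 0.035, 0, 0, 0, 0.3, 0, 0, 0.06, 0, 0, 0, 0.3, 0, 0, 0.066, 0, 0, 0, 0.3, 0, 0, 0.067, 0, 0, 0, 0.3, 0, 0, 0.068, 0, 0, 0, 0.3, 0, 0, 0.069, 0, 0, 0, 0.3, 0, 0, 0.069, 0, 0, 0, 0.3]'

```text
t: 8.0
eef_pos: [0.4526, -0.3538, 0.0102]
tool_rot: [0.001, 0.081, 0.997, -0.0]
contact_force: [0.2, -0.1, -1.5]
gripper_width: 0.43
grasp_force: 25.4
```

arm_command --commands '[0, 0, 0.0007, 0, 0, 0, 0.3, 0, 0, 0.0014, 0, 0, 0, 0.3, 0, 0, 0.002, 0, 0, 0, 0.3, 0, 0, 0.002, 0, 0, 0, 0.3]'

```text
t: 8.4
eef_pos: [0.4522, -0.3537, 0.0084]
tool_rot: [0.0, 0.081, 0.997, 0.0]
contact_force: [-2.4, 2.5, 10.2]
gripper_width: 0.435
grasp_force: 26.4
```

arm_command --commands '[0, 0, -0.001, 0, 0, 0, 0.5, 0, 0, -0.001, 0, 0, 0, 0.65, 0, 0, -0.001, 0, 0, 0, 0.65, 0, 0, -0.03, 0, 0, 0, 0.65, 0, 0, -0.07, 0, 0, 0, 0.65, 0, 0, -0.11, 0, 0, 0, 0.65]'

```text
t: 9.0
eef_pos: [0.4513, -0.3532, 0.1178]
tool_rot: [-0.001, 0.081, 0.997, 0.0]
contact_force: [0.9, -0.2, -0.4]
gripper_width: 0.651
grasp_force: 0.0
```

```bash
python3 - <<'E'
from h import *
plan([(.60,.004,.14,-1)],[(.668,.004,.1,-1)])
W=read_camera("wrist");cv2.imwrite("pics/w3.png",W["img"][:,:,::-1])
E
```

```text
t 9.0 pos [ 0.4513 -0.3532  0.1178] grip 0.651 0.0 F [ 0.9 -0.2 -0.4]
  mm [-88.8 376.6 -22.1] deg [-0.1 -0.1 81.7]
  --
  mm [ 1.2 68.  40. ] deg [0. 0. 0.]
  --
```

View pics/w3.png

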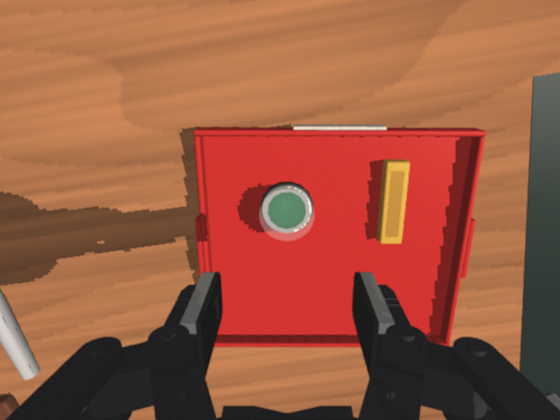

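The wrist view shows the jar at (287,210) and the bar at (394,202), both flat in the red tray, with the far half free for the clamp.

arm_command --commands '[-0.089, 0.377, -0.022, 0, 0, 81.7, 0.75, -0.089, 0.377, -0.022, 0, 0, 81.7, 0.75, -0.089, 0.377, -0.022, 0, 0, 81.7, 0.75, -0.089, 0.377, -0.022, 0, 0, 81.7, 0.75, -0.089, 0.377, -0.022, 0, 0, 81.7, 0.75, -0.089, 0.377, -0.022, 0, 0, 81.7, 0.75, -0.089, 0.377, -0.022, 0, 0, 81.7, 0.75, -0.089, 0.377, -0.022, 0, 0, 81.7, 0.75]'

```text
t: 9.85
eef_pos: [0.6015, 0.0075, 0.1391]
tool_rot: [-0.0, 0.627, 0.779, 0.0]
contact_force: [0.7, -0.3, -0.2]
gripper_width: 0.749
grasp_force: 0.0
```

```bash
python3 - <<'E'
from h import *
plan([(.64,.004,.13,-1)])
E
```

```text
t 9.85 pos [0.6015 0.0075 0.1391] grip 0.749 0.0 F [ 0.7 -0.3 -0.2]
  mm [-11.7  36.8   9.1] deg [ 0.  -0.  13.3]
  --
```

arm_command --commands '[-0.021, 0.064, 0.02, 0, 0, 13.3, 0.75, -0.021, 0.064, 0.02, 0, 0, 13.3, 0.75, -0.021, 0.064, 0.02, 0, 0, 13.3, 0.75, -0.021, 0.064, 0.02, 0, 0, 13.3, 0.75]'

```text
t: 10.25
eef_pos: [0.6669, -0.0031, 0.1185]
tool_rot: [-0.0, 0.711, 0.703, -0.001]
contact_force: [-0.6, 0.5, 0.1]
gripper_width: 0.754
grasp_force: 0.0
```

```bash
python3 - <<'E'
from h import *
plan([(.668,.004,.1,-1)])
W=read_camera("wrist");cv2.imwrite("pics/w4.png",W["img"][:,:,::-1])
a=blobs(W,(280,210),lambda h,s,v:(v>110),100)
print(cen(a),rect(W,a,.019))
E
```

```text
t 10.25 pos [ 0.6669 -0.0031  0.1185] grip 0.754 0.0 F [-0.6  0.5  0.1]
  mm [ 7.2  1.  18.5] deg [-0.1  0.1  0.3]
  --
[290.26642122 187.39095372] ((669.3439331054688, 5.672920227050781), (115.81898498535156, 27.19914436340332), 89.16029357910156)
```

View pics/w4.png

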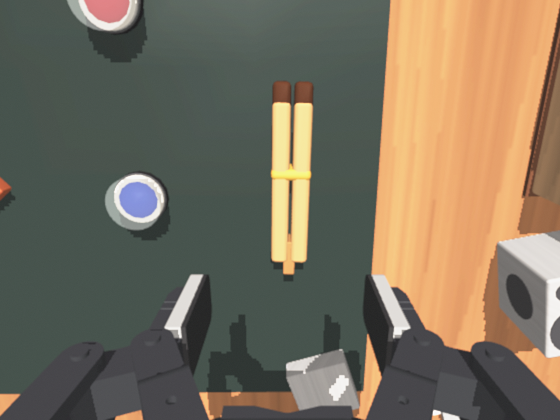

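The wrist view shows the clamp upright in the image, from (292,82) to (290,272), with the band at row 174. It is centred at x = 669 mm with yaw 89°, between the fingers. I'll grip just below the band.

arm_command --commands '[0.007, 0.0023, 0.04, 0, 0, 0, 0.75, 0.007, 0.0023, 0.085, 0, 0, 0, 0.75, 0.007, 0.0023, 0.113, 0, 0, 0, 0.75, 0.007, 0.0023, 0.113, 0, 0, 0, 0.4, 0.007, 0.0023, 0.113, 0, 0, 0, 0.15, 0.007, 0.0023, 0.113, 0, 0, 0, 0.15, 0.007, 0.0023, 0.113, 0, 0, 0, 0.15, 0.007, 0.0023, 0.113, 0, 0, 0, 0.15]' --force 40

```text
t: 11.1
eef_pos: [0.6717, 0.0041, 0.0088]
tool_rot: [0.001, 0.712, 0.702, 0.001]
contact_force: [-1.6, -0.3, 7.0]
gripper_width: 0.284
grasp_force: 42.0
```

```bash
python3 - <<'E'
from h import *
x,y=tr("red",.042,-.006)
plan([(.6693,.004,.08,-1),(x,y,.08,-9.3)])
E
```

```text
t 11.1 pos [0.6717 0.0041 0.0088] grip 0.284 42.0 F [-1.6 -0.3  7. ]
  mm [ -0.1  -2.1 -71.2] deg [ 0.2 -0.   0.2]
  mm [-347.7 -139.3  -71.8] deg [ 0.2 -0.   8.5]
  --
```

arm_command --commands '[0, 0, -0.04, 0, 0, 0, 0.15, 0, 0, -0.085, 0, 0, 0, 0.15, 0, 0, -0.12, 0, 0, 0, 0.15, -0.04, -0.045, -0.12, 0, 0, 1, 0.15, -0.08, -0.07, -0.12, 0, 0, 2, 0.15, -0.125, -0.09, -0.12, 0, 0, 3, 0.15, -0.17, -0.105, -0.12, 0, 0, 4, 0.15, -0.215, -0.115, -0.12, 0, 0, 5, 0.15]'

```text
t: 11.9
eef_pos: [0.5513, -0.2103, 0.1275]
tool_rot: [0.0, 0.742, 0.671, 0.001]
contact_force: [1.7, -0.4, -0.8]
gripper_width: 0.286
grasp_force: 41.0
```

```bash
python3 - <<'E'
from h import *
x,y=tr("red",.042,-.006)
plan([(x,y,.08,-9.3),(x,y,.03,-9.3)])
E
```

```text
t 11.9 pos [ 0.5513 -0.2103  0.1275] grip 0.286 41.0 F [ 1.7 -0.4 -0.8]
  mm [-133.2  -10.5   47.4] deg [ 0.1 -0.1  3.5]
  mm [-133.3  -10.6   97.4] deg [ 0.1 -0.1  3.5]
  --
```

arm_command --commands '[-0.045, -0.004, 0.01, 0, 0, 2, 0.15, -0.09, -0.008, 0.02, 0, 0, 3.5, 0.15, -0.125, -0.0105, 0.03, 0, 0, 3.5, 0.15, -0.133, -0.0105, 0.045, 0, 0, 3.5, 0.15, -0.133, -0.0105, 0.07, 0, 0, 3.5, 0.15, -0.133, -0.0105, 0.1, 0, 0, 3.5, 0.15, -0.133, -0.0105, 0.107, 0, 0, 3.5, 0.15, -0.133, -0.0105, 0.109, 0, 0, 3.5, 0.15]'

```text
t: 12.7
eef_pos: [0.5284, -0.3395, 0.0169]
tool_rot: [-0.001, 0.762, 0.648, -0.0]
contact_force: [-0.0, -0.2, -0.6]
gripper_width: 0.289
grasp_force: 41.0
```

Check how it sits over the tray from the scene camera while feeling the way down.

arm_command --commands '[0, 0, 0.001, 0, 0, 0, 0.15, 0, 0, 0.002, 0, 0, 0, 0.15, 0, 0, 0.003, 0, 0, 0, 0.15, 0, 0, 0.003, 0, 0, 0, 0.15]'

```text
t: 13.1
eef_pos: [0.5289, -0.3404, 0.0149]
tool_rot: [0.0, 0.762, 0.648, 0.0]
contact_force: [-0.2, 0.2, -0.6]
gripper_width: 0.283
grasp_force: 41.0
```

```bash
python3 - <<'E'
from h import *
plan()
W=read_camera("scene");cv2.imwrite("pics/s5.png",cv2.resize(W["img"][190:370,120:320],None,fx=3,fy=3)[:,:,::-1])
E
```

```text
t 13.1 pos [ 0.5289 -0.3404  0.0149] grip 0.283 41.0 F [-0.2  0.2 -0.6]
```

View pics/s5.png

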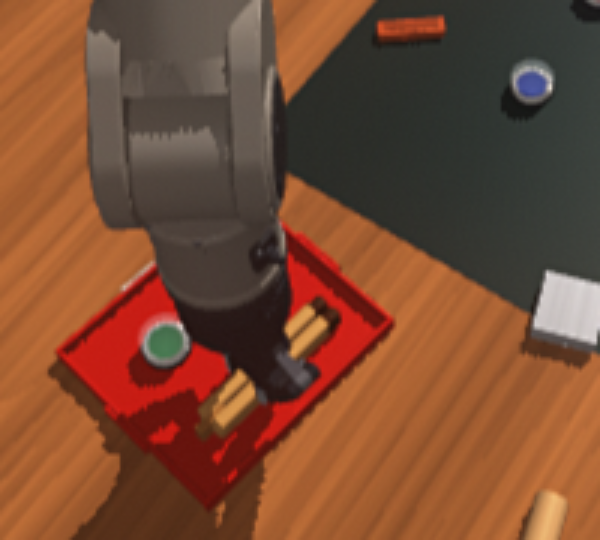

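The scene crop shows the clamp level inside the far half of the tray, with the green jar at (166,343). I'll keep lowering.

arm_command --commands '[0, 0, 0.001, 0, 0, 0, 0.15, 0, 0, 0.0015, 0, 0, 0, 0.15, 0, 0, 0.002, 0, 0, 0, 0.15, 0, 0, 0.002, 0, 0, 0, 0.15]'

```text
t: 13.55
eef_pos: [0.5286, -0.3403, 0.0128]
tool_rot: [-0.0, 0.762, 0.648, 0.0]
contact_force: [-1.6, 1.0, 5.6]
gripper_width: 0.288
grasp_force: 41.7
```

arm_command --commands '[0, 0, -0.0005, 0, 0, 0, 0.36, 0, 0, -0.0005, 0, 0, 0, 0.42, 0, 0, -0.0005, 0, 0, 0, 0.42, 0, 0, -0.03, 0, 0, 0, 0.42, 0, 0, -0.07, 0, 0, 0, 0.5, 0, 0, -0.115, 0, 0, 0, 0.55]'

```text
t: 14.15
eef_pos: [0.5277, -0.3398, 0.1275]
tool_rot: [-0.001, 0.762, 0.648, -0.001]
contact_force: [1.0, 0.1, -0.1]
gripper_width: 0.549
grasp_force: 0.0
```

```bash
python3 - <<'E'
from h import *
plan([(.445,-.0023,.12,-52)])
E
```

```text
t 14.15 pos [ 0.5277 -0.3398  0.1275] grip 0.549 0.0 F [ 1.   0.1 -0.1]
  mm [ 319.8 -136.     8. ] deg [-0.2  0.  42.7]
  --
```

arm_command --commands '[0.04, -0.01, 0.008, 0, 0, 8, 0.55, 0.09, -0.03, 0.008, 0, 0, 16, 0.55, 0.135, -0.05, 0.008, 0, 0, 24, 0.55, 0.18, -0.07, 0.008, 0, 0, 32, 0.55, 0.225, -0.09, 0.008, 0, 0, 38, 0.55, 0.27, -0.112, 0.008, 0, 0, 42.7, 0.55, 0.315, -0.134, 0.008, 0, 0, 42.7, 0.55, 0.32, -0.136, 0.008, 0, 0, 42.7, 0.55]'

```text
t: 14.95
eef_pos: [0.4437, 0.004, 0.1184]
tool_rot: [-0.002, 0.944, 0.331, -0.001]
contact_force: [0.4, 0.4, 0.5]
gripper_width: 0.549
grasp_force: 0.0
```

```bash
python3 - <<'E'
from h import *
W=read_camera("wrist");cv2.imwrite("pics/w6.png",W["img"][:,:,::-1])
a=blobs(W,(280,210),lambda h,s,v:(v>80)&(s>130)&((h<14)|(h>174)),100)
r=rect(W,a,.011);print(cen(a),r)
plan([(.4388,-.0021,.1,-52),(.4388,-.0021,.004,-52)])
E
```

```text
[291.71323389 211.8777969 ] ((441.38836669921875, -1.69110107421875), (61.781036376953125, 15.582159996032715), 38.35078430175781)
t 15.0 pos [0.4447 0.0021 0.1188] grip 0.549 0.0 F [ 0.2 -0.1 -0.7]
  mm [-7.2 -0.3 18.8] deg [-0.1  0.   0.5]
  mm [-7.200e+00 -1.000e-01  1.148e+02] deg [-0.1  0.   0.5]
  --
```

View pics/w6.png

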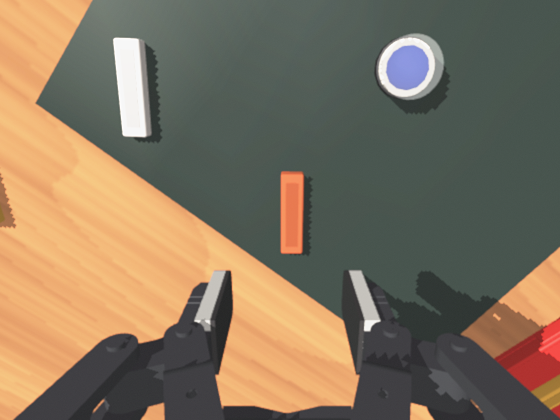

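The wrist view shows the copper bar at (292,212), square to the fingers, measuring 62 × 16 mm with yaw 38°.

arm_command --commands '[-0.004, -0.003, 0.03, 0, 0, 0, 0.55, -0.004, -0.003, 0.07, 0, 0, 0, 0.55, -0.004, -0.003, 0.105, 0, 0, 0, 0.55, -0.004, -0.003, 0.115, 0, 0, 0, 0.55, -0.004, -0.003, 0.115, 0, 0, 0, 0.1, -0.004, -0.003, 0.115, 0, 0, 0, 0.1, -0.004, -0.003, 0.115, 0, 0, 0, 0.1, -0.004, -0.003, 0.115, 0, 0, 0, 0.1]' --force 40

```text
t: 15.8
eef_pos: [0.4416, -0.0028, 0.005]
tool_rot: [0.0, 0.945, 0.326, 0.001]
contact_force: [-0.7, 0.1, -1.4]
gripper_width: 0.169
grasp_force: 40.1
```

```bash
python3 - <<'E'
from h import *
x,y=tr("blue",-.03,-.04)
p=get_obs()["eef_pos"]
plan([(p[0],p[1],.1,-52),(x,y,.1,-82),(x,y,.025,-82)])
E
```

```text
t 15.8 pos [ 0.4416 -0.0028  0.005 ] grip 0.169 40.1 F [-0.7  0.1 -1.4]
  mm [  0.1   0.1 -95. ] deg [ 0.  -0.1  0. ]
  mm [ 221.4 -178.5  -94.8] deg [ 0.  -0.1 30. ]
  mm [ 221.3 -178.6  -19.8] deg [ 0.  -0.1 30. ]
  --
```

arm_command --commands '[0, 0, -0.045, 0, 0, 0, 0.1, 0, 0, -0.09, 0, 0, 0, 0.1, 0.038, -0.031, -0.095, 0, 0, 6, 0.1, 0.076, -0.061, -0.095, 0, 0, 12, 0.1, 0.115, -0.092, -0.095, 0, 0, 18, 0.1, 0.153, -0.123, -0.095, 0, 0, 24, 0.1, 0.19, -0.153, -0.095, 0, 0, 30, 0.1, 0.221, -0.178, -0.095, 0, 0, 30, 0.1]'

```text
t: 16.6
eef_pos: [0.5049, 0.2776, 0.0995]
tool_rot: [-0.0, 0.998, 0.07, 0.0]
contact_force: [0.5, 0.4, -1.1]
gripper_width: 0.164
grasp_force: 40.1
```

arm_command --commands '[0, 0, 0, 0, 0, 0, 0.1, 0, 0, 0.04, 0, 0, 0, 0.1, 0, 0, 0.07, 0, 0, 0, 0.1, 0, 0, 0.082, 0, 0, 0, 0.1, 0, 0, 0.087, 0, 0, 0, 0.1, 0, 0, 0.088, 0, 0, 0, 0.1, 0, 0, 0.0885, 0, 0, 0, 0.1]'

```text
t: 17.3
eef_pos: [0.5061, 0.2739, 0.012]
tool_rot: [-0.0, 0.998, 0.07, 0.001]
contact_force: [0.3, 0.2, -0.3]
gripper_width: 0.171
grasp_force: 40.1
```

```bash
python3 - <<'E'
from h import *
x,y=tr("blue",-.03,-.04)
plan([(x,y,.0085,-82)])
E
```

```text
t 17.3 pos [0.5061 0.2739 0.012 ] grip 0.171 40.1 F [ 0.3  0.2 -0.3]
  mm [-0.2 -0.4  3.5] deg [-0.  -0.1  0. ]
  --
```

arm_command --commands '[0, 0, 0.001, 0, 0, 0, 0.1, 0, 0, 0.002, 0, 0, 0, 0.1, 0, 0, 0.0025, 0, 0, 0, 0.1, 0, 0, 0.003, 0, 0, 0, 0.1, 0, 0, 0.003, 0, 0, 0, 0.1]'

```text
t: 17.8
eef_pos: [0.5055, 0.2739, 0.009]
tool_rot: [-0.001, 0.998, 0.07, 0.0]
contact_force: [-3.5, 0.0, 10.7]
gripper_width: 0.166
grasp_force: 41.3
```

arm_command --commands '[0, 0, -0.0005, 0, 0, 0, 0.3, 0, 0, -0.0005, 0, 0, 0, 0.5, 0, 0, -0.0005, 0, 0, 0, 0.5, 0, 0, -0.035, 0, 0, 0, 0.5, 0, 0, -0.08, 0, 0, 0, 0.6, 0, 0, -0.1, 0, 0, 0, 0.6]'

```text
t: 18.4
eef_pos: [0.5067, 0.2736, 0.1108]
tool_rot: [-0.001, 0.998, 0.07, 0.002]
contact_force: [0.1, -0.7, -0.4]
gripper_width: 0.604
grasp_force: 0.0
```

```bash
python3 - <<'E'
from h import *
plan([(.5598,.1288,.11,-82)])
E
```

```text
t 18.4 pos [0.5067 0.2736 0.1108] grip 0.604 0.0 F [ 0.1 -0.7 -0.4]
  mm [ 32.5 150.8   0.7] deg [-0.  -0.2 -0. ]
  --
```

arm_command --commands '[0.0325, 0.151, 0, 0, 0, 0, 0.85, 0.0325, 0.151, 0, 0, 0, 0, 0.85, 0.0325, 0.151, 0, 0, 0, 0, 0.85, 0.0325, 0.151, 0, 0, 0, 0, 0.85, 0.0325, 0.151, 0, 0, 0, 0, 0.85, 0.0325, 0.151, 0, 0, 0, 0, 0.85]'

```text
t: 19.0
eef_pos: [0.5581, 0.13, 0.1074]
tool_rot: [-0.0, 0.998, 0.071, -0.0]
contact_force: [1.2, 0.4, -0.7]
gripper_width: 0.853
grasp_force: 0.0
```

```bash
python3 - <<'E'
from h import *
W=read_camera("wrist");cv2.imwrite("pics/w7.png",W["img"][:,:,::-1])
a=blobs(W,(280,210),lambda h,s,v:(v>60)&(s>60)&((h<12)|(h>165)),60)
c=plane(W,cen(a),.0125);print(cen(a),c)
plan([(c[0],c[1],.1,-82),(.5598,.1288,.003,-82)])
E
```

```text
[289.9150733  206.96080306] [0.56209684 0.12895166 0.0125    ]
t 19.05 pos [0.558  0.1306 0.1073] grip 0.854 0.0 F [-1.4  0.8 -0.4]
  mm [3.8 2.2 7.3] deg [-0.   0.   0.2]
  mm [  1.6   2.1 104.3] deg [-0.   0.   0.2]
  --
```

View pics/w7.png

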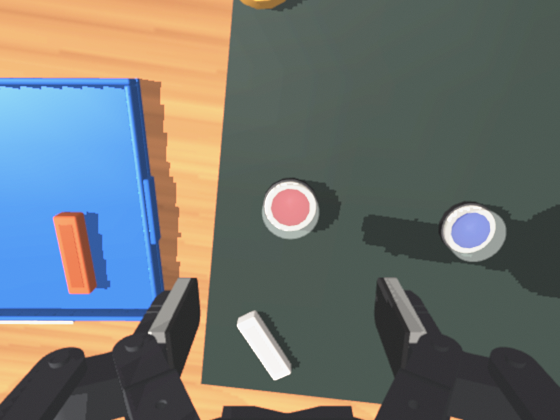

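The wrist view shows the red jar at (290,207) between the fingers, and the copper bar flat in the blue tray, clear of its walls.

arm_command --commands '[0.0025, 0.0015, 0.045, 0, 0, 0, 0.85, 0.0025, 0.0015, 0.085, 0, 0, 0, 0.85, 0.0025, 0.0015, 0.104, 0, 0, 0, 0.85, 0.0025, 0.0015, 0.104, 0, 0, 0, 0.5, 0.0025, 0.0015, 0.104, 0, 0, 0, 0.3, 0.0025, 0.0015, 0.104, 0, 0, 0, 0.3, 0.0025, 0.0015, 0.104, 0, 0, 0, 0.3, 0.0025, 0.0015, 0.104, 0, 0, 0, 0.3]' --force 25

```text
t: 19.85
eef_pos: [0.5619, 0.1281, 0.0048]
tool_rot: [-0.0, 0.998, 0.07, 0.001]
contact_force: [-0.1, 0.8, 4.5]
gripper_width: 0.433
grasp_force: 25.5
```

```bash
python3 - <<'E'
from h import *
x,y=tr("blue",.03,.03)
p=get_obs()["eef_pos"]
plan([(p[0],p[1],.08,-82),(x,y,.08,-82),(x,y,.009,-82)])
E
```

```text
t 19.85 pos [0.5619 0.1281 0.0048] grip 0.433 25.5 F [-0.1  0.8  4.5]
  mm [  0.1  -0.1 -75.2] deg [-0.  -0.1  0.1]
  mm [  25.2 -222.5  -75. ] deg [-0.  -0.1  0.1]
  mm [  25.1 -222.5   -4. ] deg [-0.  -0.1  0.1]
  --
```

arm_command --commands '[0, 0, -0.04, 0, 0, 0, 0.3, 0, 0, -0.075, 0, 0, 0, 0.3, 0.005, -0.04, -0.075, 0, 0, 0, 0.3, 0.01, -0.085, -0.075, 0, 0, 0, 0.3, 0.015, -0.13, -0.075, 0, 0, 0, 0.3, 0.02, -0.175, -0.075, 0, 0, 0, 0.3, 0.024, -0.21, -0.075, 0, 0, 0, 0.3, 0.025, -0.2225, -0.075, 0, 0, 0, 0.3]'

```text
t: 20.65
eef_pos: [0.5536, 0.3571, 0.0786]
tool_rot: [-0.001, 0.997, 0.073, -0.0]
contact_force: [0.3, 0.0, -1.2]
gripper_width: 0.433
grasp_force: 25.4
```

arm_command --commands '[0, 0, 0, 0, 0, 0, 0.3, 0, 0, 0.03, 0, 0, 0, 0.3, 0, 0, 0.055, 0, 0, 0, 0.3, 0, 0, 0.064, 0, 0, 0, 0.3, 0, 0, 0.067, 0, 0, 0, 0.3, 0, 0, 0.068, 0, 0, 0, 0.3, 0, 0, 0.0685, 0, 0, 0, 0.3, 0, 0, 0.069, 0, 0, 0, 0.3]'

```text
t: 21.45
eef_pos: [0.5556, 0.3515, 0.0109]
tool_rot: [-0.0, 0.998, 0.07, 0.001]
contact_force: [0.1, -0.5, -0.2]
gripper_width: 0.432
grasp_force: 25.4
```

arm_command --commands '[0, 0, 0.0007, 0, 0, 0, 0.3, 0, 0, 0.0014, 0, 0, 0, 0.3, 0, 0, 0.002, 0, 0, 0, 0.3, 0, 0, 0.0025, 0, 0, 0, 0.3, 0, 0, 0.0025, 0, 0, 0, 0.3]'

```text
t: 21.95
eef_pos: [0.555, 0.3516, 0.0088]
tool_rot: [-0.001, 0.998, 0.07, 0.0]
contact_force: [-3.4, -1.6, 10.9]
gripper_width: 0.431
grasp_force: 26.4
```

arm_command --commands '[0, 0, -0.001, 0, 0, 0, 0.5, 0, 0, -0.001, 0, 0, 0, 0.65, 0, 0, -0.001, 0, 0, 0, 0.65, 0, 0, -0.035, 0, 0, 0, 0.65, 0, 0, -0.08, 0, 0, 0, 0.65, 0, 0, -0.125, 0, 0, 0, 0.65, 0, 0, -0.17, 0, 0, 0, 0.65, 0, 0, -0.2, 0, 0, 0, 0.65]'

```text
t: 22.75
eef_pos: [0.5558, 0.3512, 0.2105]
tool_rot: [-0.001, 0.998, 0.07, 0.001]
contact_force: [0.6, -0.4, -0.5]
gripper_width: 0.648
grasp_force: 0.0
```

arm_command --commands '[-0.05, -0.045, -0.01, 0, 0, 0, 0.65, -0.085, -0.09, -0.01, 0, 0, 0, 0.65, -0.12, -0.13, -0.01, 0, 0, 0, 0.65, -0.155, -0.17, -0.01, 0, 0, 0, 0.65, -0.18, -0.21, -0.01, 0, 0, 0, 0.65, -0.2, -0.24, -0.01, 0, 0, 0, 0.65, -0.2, -0.24, -0.01, 0, 0, 0, 0.65]'

```text
t: 23.45
eef_pos: [0.3172, 0.5666, 0.216]
tool_rot: [-0.0, 0.997, 0.075, -0.001]
contact_force: [-0.7, -0.5, -0.5]
gripper_width: 0.648
grasp_force: 0.0
```

```bash
python3 - <<'E'
from h import *
plan()
W=read_camera("top");cv2.imwrite("pics/t8.png",cv2.resize(W["img"][90:310,70:490],(798,418))[:,:,::-1])
E
```

```text
t 23.45 pos [0.3172 0.5666 0.216 ] grip 0.648 0.0 F [-0.7 -0.5 -0.5]
```

View pics/t8.png

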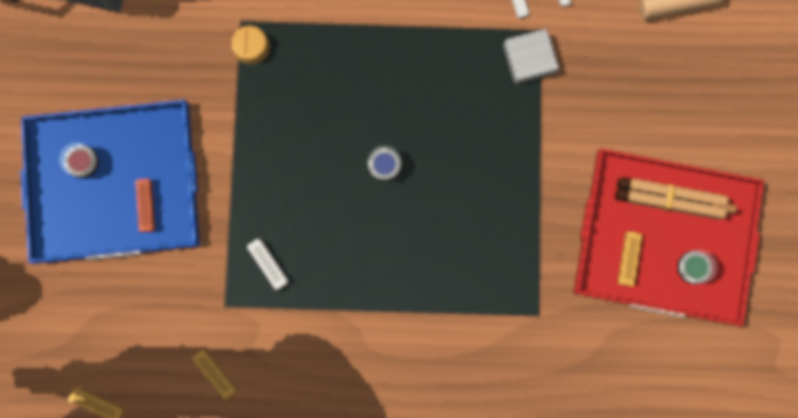

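The final top view shows the red jar (79,160) and copper bar (146,205) in the blue tray. The red tray holds the clamp, brass bar (630,259) and green jar (697,267). The silver bar and blue jar are untouched on the mat, and the arm is clear.

```bash
python3 -c "
from station import hand_in; print(hand_in())"
```

```text
the job is handed in; nothing more can be done
None
```

The job is handed in at about 23 s of the 128 s: the brass bar, green-stone jar and ring clamp are in the red tray, and the copper bar and red-stone jar are in the blue tray. All lie flat and clear of the rims, and the silver bar and blue-stone jar are still in place on the mat.

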